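# Tap the stuck slugs out of a blue bottle

## Task

Three brass polishing slugs are stuck in the neck of the blue bottle that is clamped mouth-down over the tray. Take the rubber mallet off its wooden rest and tap the upper side of the bottle's neck with it, gently, again and again, until all three slugs have dropped into the tray - only the mallet may touch the glass, and never with a hard blow. Then lay the mallet back in the two notches of its rest, head to the same end as before, and leave everything else where it stands.

Things in the scene. Friction and masses are not known exactly. Their poses are not given: they have to be found in the camera images.
- flask: Clear cobalt-blue glass bottle, 188 mm long, clamped with its mouth pointing 24 degrees below the horizontal. Origin: centre of its base; z along its axis to the mouth, y to the underside, x level. Body 82 mm in diameter up to 88 mm from the base, cone shoulder to 118 mm, then neck (27 mm outside, 20 mm bore) to the 40 mm rim at 188 mm.
- flask_top (a point): The point to tap: on the upper side of the glass neck, straight above its axis, 150 mm from the base and 38 mm short of the rim, about 126 mm above the bench; the glass slopes 24 degrees down towards the mouth. Axes as the bottle. Pressed here the bottle nods mouth-down about the clamp arm, 1.7 mm per newton, to a stop after 9 mm; let go it springs back and swings on for a moment at some 9 Hz.
- flask_clamp (a point): Point on the bottle's axis, 35 mm from the base and 160 mm above the bench, where two curved rubber-sleeved steel prongs hold the body; they stand 9 mm proud of the glass and reach 5 mm to either side along the bottle. Axes as the bottle. The clamp arm leaves along the stand's +x.
- flask_mouth (a point): Centre of the bottle's mouth, on the axis at the rim, about 98 mm above the bench.
- stand: Clamp stand, blue iron base plate 240 x 135 x 14 mm, fixed to the bench. Origin on the bench straight below the clamped point of the bottle. z up; the bottle's mouth points to the stand's +y. The upright steel rod (12 mm thick, 304 mm high) stands at x = +135 mm, beyond the bottle; the clamp arm runs from it along x at 160 mm height.
- tray: Open aluminium catch tray with a grey lining, fixed to the bench under the mouth: 130 mm (x) x 150 mm (y) x 36 mm high, walls and floor 5 mm. Origin: centre of its underside, on the bench.
- rest: Dark wooden mallet rest fixed to the bench. Origin on the bench; x points to the end where the mallet's head lies. Base board 166 x 70 x 10 mm, from x = -91 to +75 mm. Two cheeks, 10 mm thick, 50 mm wide and 45 mm high, at x = +46 and -66 mm, each with a cork-lined V notch in which the handle lies, its axis 38 mm above the bench.
- mallet_grip (a point): Grip point on the axis of the mallet's round wooden handle (18 mm thick), 82 mm behind the head's centre, lying between the cheeks of the rest 38 mm above the bench (35 mm or more free along the handle on either side). x runs along the handle to the head. Handle from 106 mm behind to 74 mm ahead of it. Mallet 204 mm long, about 85 g, balanced 22 mm ahead of this point.
- mallet_head (a point): Centre of the mallet's round black rubber head, a ball of 32 mm diameter, 82 mm ahead of the grip point.
- slug1_center (a point): Centre of brass slug 1, a bright round bar 12 mm thick and 18 mm long, 17 g. At the start the three lie end to end in the bottle's neck (1 nearest the mouth), held by friction; each tap lets them slide some millimetres to centimetres towards the mouth, and it can take a dozen taps. Lying in the tray it is 11 mm above the bench, standing on end 14 mm.
- slug2_center (a point): Centre of brass slug 2, a bright round bar 12 mm thick and 18 mm long, 17 g. At the start the three lie end to end in the bottle's neck (1 nearest the mouth), held by friction; each tap lets them slide some millimetres to centimetres towards the mouth, and it can take a dozen taps. Lying in the tray it is 11 mm above the bench, standing on end 14 mm.
- slug3_center (a point): Centre of brass slug 3, a bright round bar 12 mm thick and 18 mm long, 17 g. At the start the three lie end to end in the bottle's neck (1 nearest the mouth), held by friction; each tap lets them slide some millimetres to centimetres towards the mouth, and it can take a dozen taps. Lying in the tray it is 11 mm above the bench, standing on end 14 mm.
- tumbler: Bystander: amber glass tumbler, 72 mm wide and 95 mm high. Origin: centre of its foot, on the bench.
- tin: Bystander: green tin of polish, 68 mm wide and 55 mm high. Origin: centre of its underside.
- wheel: Bystander: copper engraving wheel, 56 mm in diameter, on a dark steel spindle that stands on a 44 mm foot; 82 mm high. Origin: centre of its underside.

How it is judged:
On the way, in this order (a step that is already met when the one before it is completed fails the run):
1. the mallet is lifted off its rest (height (world z) of mallet_grip above 0.09 m), for 0.1 s.
2. the mallet's head taps the bottle (contact force between mallet and flask above 1 N).
3. all three slugs have dropped into the tray (x of slug1_center in the frame of tray between -0.062 and 0.062 m and y of slug1_center in the frame of tray between -0.072 and 0.072 m and z of each of slug1_center, slug2_center, slug3_center in the frame of tray below 0.034 m and x of slug2_center in the frame of tray between -0.062 and 0.062 m and y of slug2_center in the frame of tray between -0.072 and 0.072 m and x of slug3_center in the frame of tray between -0.062 and 0.062 m and y of slug3_center in the frame of tray between -0.072 and 0.072 m), for 0.2 s.
At the end, for the whole second after the job is handed in: All three slugs lie inside the tray, and the mallet lies still in both notches of its rest with its head beyond the front notch (grip point within 8 mm of the rest's middle line, 20 mm back to 35 mm forward along it, 32 to 44 mm above the bench, handle within 0.1 rad of the rest's direction) (all of step 3 and x of mallet_grip in the frame of rest between -0.02 and 0.035 m and y of mallet_grip in the frame of rest between -0.008 and 0.008 m and z of mallet_grip in the frame of rest between 0.032 and 0.044 m and angle between the x axis of mallet_grip and the x axis of rest, either way round below 0.1 rad and x of mallet_head in the frame of rest above 0.045 m and linear speed of mallet below 0.03 m/s); the robot touches nothing.
It fails at once if the glass is struck hard (more than 30 N) (contact force between mallet and flask above 30 N).
It fails at once if the gripper or arm touches the bottle (contact force between any of the fingers, the arm and flask above 0.5 N).
It fails at once if a bystander is moved by more than 30 mm (distance of any of tumbler, tin, wheel from where it was at the start of the episode above 0.03 m).
It also fails if it takes over 64 s, if anything falls off the work surface, if the arm or the gripper's body presses on something with over 40 N, if the wrist force passes 120 N, or if a joint passes its speed limit or range.

## Robot

A 6-joint arm with a two-finger parallel gripper is mounted at the origin on the work surface. World frame = base frame: x ahead of the robot, y to its left, z up, the work surface at z = 0. Lengths are in m, angles in rad, forces in N, time in s.
With the tool pointing down it reaches from about 0.4 to 0.825 m from the base axis. Payload 7 kg.
Tool frame: the origin (TCP) lies on the centre line of the jaws, within the pads' length; the fingertips stand 22 mm ahead of it and the grasp point (between the pads) lies 3 mm ahead of it (arm.tcp_to_tips is the distance from the TCP to the fingertips, in m); z points along the fingers, y is the line along which they close (so a half turn about z gives the same grasp; the last joint's range is limited). The gripper opens to 88 mm and grips with 3 to 60 N. Pads are 19 mm wide; open, the fingers measure 130 mm over their backs; the gripper's body (78 mm by 193 mm) begins 47 mm behind the grasp point.
Start: joints at [-1.001, 0.359, 0.012, 0, -1.224, -0.288], TCP at [0.188, -0.648, 0.249] pointing down, gripper open.
Joint ranges: [-3.07, 3.07], [-1.43, 2.12], [-1.02, 1.25], [-3.03, 1.67], [-3.05, -0], [-3.03, 3.03]. Speed limits (rad/s): [2.39, 2.39, 3.01, 3.14, 3.14, 3.14].

## Interface

Orientations are given as [roll, pitch, yaw] about the fixed x, y, z axes, in that order (R = Rz(yaw) Ry(pitch) Rx(roll)).
In Python, from station import arm gives the robot as it stands.
- The arm moves only by the tool jog_arm, never from a script. Its argument "targets" is a list of rows, each an object of numbers: "dx", "dy", "dz": the shift along the tool's x, y, z in mm; "rx", "ry", "rz": the turn, a rotation vector about the tool's x, y, z in rad; "gripper": the closure, from 0 (fully open) to 1 (shut). In form: [{"dx": .., "dy": .., "dz": .., "rx": .., "ry": .., "rz": .., "gripper": ..}, ...]. A call has exactly 8 rows; each row is the pose to reach, as a shift and turn from the pose commanded when the call began, along the tool's axes at that moment; what a row does not reach only later rows make up. A row lasts 1/12 s, in which the tool goes at most 41.7 mm and 7.16 degrees, less where a joint would pass 70% of its speed; a pose out of reach is approached as far as the arm can. A call with a gripper value outside its range is refused whole. The fingers move at their own pace and stop on an object; "force" is the grip in N (left out, the last holds). Time passes only in rows, so rows that repeat a pose let the fingers close, or fill a call up. It gives the time, the measured TCP pose, the force, the opening and the grip force at its end, in the units of the state.
- arm.get_state(): the state, without advancing time (a new reading comes with each control period).
- arm.grab_frame(name): name is "scene" or "top" or "wrist"; returns a dict with "frame" (400x640x3 uint8, red, green, blue), "z_map" (400x640 float32, m along the optical axis (not along the pixel's ray), 0 where there is no reading), "fx", "fy", "cx", "cy" (pixels), "view" (4x4, takes a point from world to camera coordinates). Camera axes: x right, y down, z forward; pixel columns grow to the right and rows downward; lengths in m; the calibration is good to about 2 mm. A picture is of the moment at which its call begins.
- arm.job_done(): hands the job in; it is judged then, once.
The state is a dict: "t": time; "q": joint angles; "qd": joint speeds; "joint_efforts": joint torques, N m; "eef_pos": TCP position; "ee_rot": TCP orientation; "force": force on the tool from outside, world axes, zero at the start; "moment": the same for the moment, N m; "width": finger opening in m; "gripper_force": force on a finger pad.
Only numpy, scipy, OpenCV 4.12 (cv2) and the standard library are available. Lean on these libraries where they do the work, as an engineer would, in place of code of your own. Each camera call takes 0.05 s, during which the arm holds its last target. There are 200 camera calls.

## Working session

There is one attempt and no reset: what is moved stays moved. The work goes in short steps, Python scripts to look and compute and a tool call to move; the robot and the scene stay as the last step left them, time stands still between calls to the robot, and variables do not carry over. Pictures are saved under pics/ and viewed, at most 10 in all, crops included, and the job is handed in when it is done.

Besides the shell and the picture viewer there is one more tool, called after "Call:" as a command line: name --argument value ..., lists and objects as JSON in quotes. jog_arm: Moves the arm, as the interface text tells. Its arguments: {"type":"object","properties":{"targets":{"type":"array","items":{"type":"object","properties":{"dx":{"type":"number"},"dy":{"type":"number"},"dz":{"type":"number"},"rx":{"type":"number"},"ry":{"type":"number"},"rz":{"type":"number"},"gripper":{"type":"number"}}}},"force":{"type":"number"}},"required":["targets"]}

```bash
ls; mkdir -p pics
python3 - <<'E'
from station import arm
import cv2,numpy as np
for n in ["scene","top"]:
    f=arm.grab_frame(n); np.savez(n+".npz",**f); cv2.imwrite(f"pics/{n}0.png",f["frame"][:,:,::-1])
    print(n,f["fx"],f["fy"],f["cx"],f["cy"],np.round(f["view"],3).tolist())
print(arm.get_state())
E
```

```text
pics
scene 502.36495849790924 502.36495849790924 328.4830078277087 194.06585465115634 [[-0.444, 0.896, -0.024, 0.236], [0.568, 0.261, -0.781, -0.201], [-0.693, -0.36, -0.625, 1.786], [0.0, 0.0, 0.0, 1.0]]
top 475.0434041702723 475.0434041702723 314.8360918405642 212.95435942840507 [[0.025, -1.0, -0.014, 0.032], [-0.997, -0.024, -0.074, 0.557], [0.074, 0.015, -0.997, 1.606], [0.0, 0.0, 0.0, 1.0]]
{'t': 0.1, 'q': array([-1.00089627e+00,  3.59315336e-01,  1.11511332e-02, -3.22508904e-04,
       -1.22414509e+00, -2.88088400e-01]), 'qd': array([-0.00129175, -0.00298531,  0.00243697,  0.00160107,  0.00027436,
       -0.00055475]), 'joint_efforts': array([-2.32974475e-03, -5.84161341e+01,  2.93750310e+01,  7.01576516e+00,
        1.01358601e-02, -3.58158593e-05]), 'eef_pos': array([ 0.18756585, -0.64797579,  0.2477141 ]), 'ee_rot': array([ 3.14005589e+00, -1.39202714e-04, -2.85989069e+00]), 'force': array([-0.46743035, -0.43772079, -0.05120868]), 'moment': array([ 0.0380339 ,  0.0298412 , -0.02908835]), 'gripper_force': 0.0, 'width': 0.08782044483355074}
```

View pics/scene0.png

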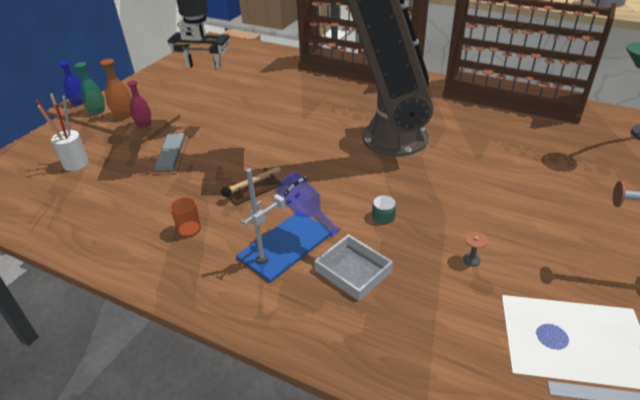

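View pics/top0.png

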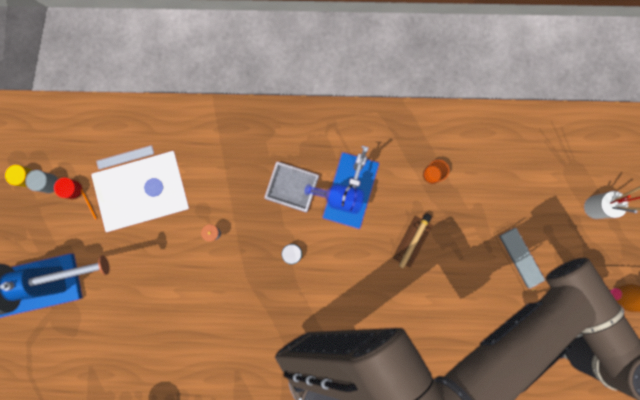

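The scene and top views show the mallet at about top (415,238), head at (428,215). The bottle's mouth points left near (310,189), with the tray at (293,187) and the rod at (362,150).

```bash
cat > h.py <<'E'
import numpy as np,cv2
from scipy.spatial.transform import Rotation as R
def load(n): return dict(np.load(n+".npz"))
def world(f,px,z=None):
    px=np.atleast_2d(px).astype(float); V=f["view"]; Ri=V[:3,:3].T; o=-Ri@V[:3,3]
    d=np.c_[(px[:,0]-f["cx"])/f["fx"],(px[:,1]-f["cy"])/f["fy"],np.ones(len(px))]@Ri.T
    if z is None: s=f["z_map"][px[:,1].astype(int),px[:,0].astype(int)]
    else: s=(z-o[2])/d[:,2]
    return o+d*np.reshape(s,(-1,1))
def proj(f,p):
    c=np.atleast_2d(p)@f["view"][:3,:3].T+f["view"][:3,3]
    return np.c_[c[:,0]/c[:,2]*f["fx"]+f["cx"],c[:,1]/c[:,2]*f["fy"]+f["cy"]]
def biggest(m,roi=None):
    m=m.astype(np.uint8)
    if roi: k=np.zeros_like(m);k[roi[1]:roi[3],roi[0]:roi[2]]=1;m=m*k
    c=cv2.findContours(m,cv2.RETR_EXTERNAL,cv2.CHAIN_APPROX_NONE)[0]
    return max(c,key=cv2.contourArea)
E
python3 - <<'E'
from h import *
f=load("top");hsv=cv2.cvtColor(f["frame"],cv2.COLOR_RGB2HSV)
H,S,V=[hsv[...,i].astype(int) for i in range(3)]
# depth-based heights
yy,xx=np.mgrid[130:290,250:460]
W=world(f,np.c_[xx.ravel(),yy.ravel()])
z=W[:,2].reshape(yy.shape)
m=np.zeros(f["frame"].shape[:2],bool)
c=biggest((H>100)&(H<125)&(S>150),(310,140,390,235)); r=cv2.minAreaRect(c); b=cv2.boxPoints(r)
print("base",r,world(f,b,0.014).round(4).tolist())
c=biggest((S<70)&(V>70),(255,155,325,215)); r=cv2.minAreaRect(c);b=cv2.boxPoints(r)
print("tray",r,world(f,b,0.036).round(4).tolist())
for n,(x0,y0,x1,y1) in dict(tumbler=(415,150,460,190),tin=(275,235,310,270),wheel=(195,215,225,245),mal=(390,200,440,275)).items():
    y,x=np.mgrid[y0:y1,x0:x1];P=world(f,np.c_[x.ravel(),y.ravel()]);k=P[:,2]>.025
    print(n,P[k].mean(0).round(3),P[k].min(0).round(3),P[k].max(0).round(3))
cv2.imwrite("pics/top_crop.png",cv2.resize(f["frame"][130:290,250:450,::-1],(800,640))[:600])
E
```

```text
base ((349.92901611328125, 189.78411865234375), (38.600162506103516, 67.32206726074219), 16.313854217529297) [[0.5442, 0.0209, 0.014], [0.7703, -0.0394, 0.014], [0.7352, -0.1682, 0.014], [0.51, -0.1069, 0.014]]
tray ((291.7000427246094, 186.40000915527344), (46.48548126220703, 40.160919189453125), 18.434947967529297) [[0.6013, 0.2221, 0.036], [0.7334, 0.1828, 0.036], [0.6861, 0.0306, 0.036], [0.5547, 0.0706, 0.036]]
tumbler [ 0.697 -0.347  0.109] [ 0.436 -0.39   0.025] [0.738 0.021 1.643]
tin [0.417 0.118 0.097] [0.384 0.021 0.035] [0.448 0.152 1.643]
wheel [0.479 0.383 0.118] [0.436 0.021 0.065] [0.507 0.42  1.643]
mal [ 0.474 -0.277  0.118] [ 0.38  -0.343  0.026] [0.563 0.021 1.643]
```

View pics/top_crop.png

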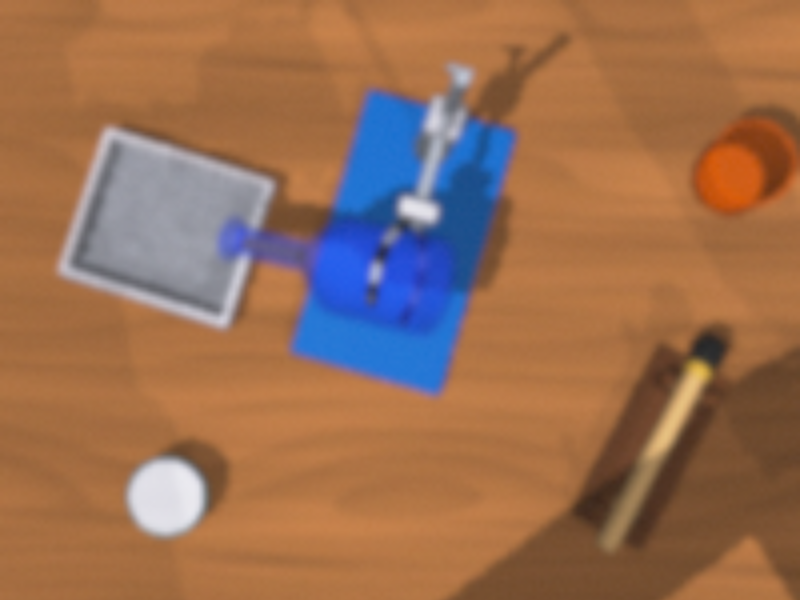

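```bash
cat >> h.py <<'E'
def delta(st,pos,yaw=None):
    """shift mm and rotvec in tool axes to world pos / yaw (tool down)"""
    Rt=R.from_euler("xyz",st["ee_rot"]); d=Rt.inv().apply(np.array(pos)-st["eef_pos"])*1000
    o=[d.round(1).tolist()]
    if yaw is not None: o.append((Rt.inv()*R.from_euler("xyz",[np.pi,0,yaw])).as_rotvec().round(4).tolist())
    return o
E
python3 - <<'E'
from h import *
from station import arm
f=load("top")
g=lambda x,y:(x/4+250,y/4+130)
h=world(f,[g(708,350)],.038)[0];t=world(f,[g(610,545)],.038)[0]
d=(h-t)[:2];print("head",h,"tail",t,np.linalg.norm(d),np.arctan2(d[1],d[0]))
u=d/np.linalg.norm(d);gp=h[:2]-u*.082;print("grip",gp)
print("mouth",world(f,[g(235,238)],.098), "tray c", world(f,[f and (291.7,186.4)],.036))
yaw=np.arctan2(d[1],d[0])
st=arm.get_state()
for y in(yaw,yaw-np.pi): print(delta(st,[*(gp),.24],y))
E
```

```text
head [ 0.54816514 -0.33357032  0.038     ] tail [ 0.38246127 -0.25288927  0.038     ] 0.1843019340464859 -0.45311197010817655
grip [ 0.47443983 -0.29767354]
mouth [[0.62669514 0.06620393 0.098     ]] tray c [[0.64365787 0.12642701 0.036     ]]
[[-372.9, 256.7, 8.1], [0.0009, 0.0018, -2.4068]]
[[-372.9, 256.7, 8.1], [0.0014, -0.0007, 0.7348]]
```

Call:
jog_arm --targets '[{"dx": -40,"dy": 27,"dz": 0,"rz": 0.1},{"dx": -80,"dy": 55,"dz": 0,"rz": 0.2},{"dx": -115,"dy": 80,"dz": 0,"rz": 0.3},{"dx": -150,"dy": 103,"dz": 0,"rz": 0.4},{"dx": -184,"dy": 127,"dz": 0,"rz": 0.5},{"dx": -218,"dy": 150,"dz": 0,"rz": 0.6},{"dx": -252,"dy": 173,"dz": 0,"rz": 0.7},{"dx": -286,"dy": 197,"dz": 0,"rz": 0.735}]'

```text
invalid input at $.targets[0]: expected keys dx, dy, dz, rx, ry, rz, gripper
```

Run:
```python
from h import *
from station import arm
print(delta(arm.get_state(),[.474,-.298,.24],-.453-np.pi))
```

```text
[[-372.4, 256.5, 8.1], [0.0014, -0.0007, 0.7347]]
```

Call:
jog_arm --targets '[{"dx": -30,"dy": 20,"dz": 0,"rx": 0,"ry": 0,"rz": 0.1,"gripper": 0},{"dx": -64,"dy": 44,"dz": 0,"rx": 0,"ry": 0,"rz": 0.2,"gripper": 0},{"dx": -98,"dy": 67,"dz": 0,"rx": 0,"ry": 0,"rz": 0.3,"gripper": 0},{"dx": -132,"dy": 91,"dz": 0,"rx": 0,"ry": 0,"rz": 0.4,"gripper": 0},{"dx": -166,"dy": 114,"dz": 0,"rx": 0,"ry": 0,"rz": 0.5,"gripper": 0},{"dx": -200,"dy": 138,"dz": 0,"rx": 0,"ry": 0,"rz": 0.6,"gripper": 0},{"dx": -234,"dy": 161,"dz": 0,"rx": 0,"ry": 0,"rz": 0.7,"gripper": 0},{"dx": -268,"dy": 185,"dz": 0,"rx": 0,"ry": 0,"rz": 0.735,"gripper": 0}]'

```text
t: 0.77
eef_pos: [0.3944, -0.3943, 0.2484]
ee_rot: [3.141, -0.0, 2.682]
force: [0.2, -1.0, -0.5]
width: 0.0878
gripper_force: 0.0
```

Run:
```python
from h import *
from station import arm
print(delta(arm.get_state(),[.474,-.298,.24],-.453-np.pi))
```

```text
[[-28.7, 121.6, 8.4], [0.0002, -0.0003, -0.0062]]
```

Call:
jog_arm --targets '[{"dx": -9,"dy": 35,"dz": 2,"rx": 0,"ry": 0,"rz": 0,"gripper": 0},{"dx": -18,"dy": 70,"dz": 4,"rx": 0,"ry": 0,"rz": 0,"gripper": 0},{"dx": -26,"dy": 105,"dz": 6,"rx": 0,"ry": 0,"rz": -0.006,"gripper": 0},{"dx": -29,"dy": 122,"dz": 8,"rx": 0,"ry": 0,"rz": -0.006,"gripper": 0},{"dx": -29,"dy": 122,"dz": 8,"rx": 0,"ry": 0,"rz": -0.006,"gripper": 0},{"dx": -29,"dy": 122,"dz": 8,"rx": 0,"ry": 0,"rz": -0.006,"gripper": 0},{"dx": -29,"dy": 122,"dz": 8,"rx": 0,"ry": 0,"rz": -0.006,"gripper": 0},{"dx": -29,"dy": 122,"dz": 8,"rx": 0,"ry": 0,"rz": -0.006,"gripper": 0}]'

```text
t: 1.43
eef_pos: [0.4726, -0.2997, 0.2405]
ee_rot: [-3.141, -0.0, 2.694]
force: [0.2, 0.0, -0.5]
width: 0.0876
gripper_force: 0.0
```

Run:
```python
from h import *
from station import arm
f=arm.grab_frame("wrist");np.savez("w1.npz",**f);cv2.imwrite("pics/w1.png",f["frame"][:,:,::-1])
V=f["view"];print(-V[:3,:3].T@V[:3,3],V[2,:3],arm.get_state()["eef_pos"])
```

```text
[ 0.41365366 -0.27202165  0.37703466] [ 0.22091496 -0.10670045 -0.9694388 ] [ 0.47256515 -0.29985933  0.24056128]
```

View pics/w1.png

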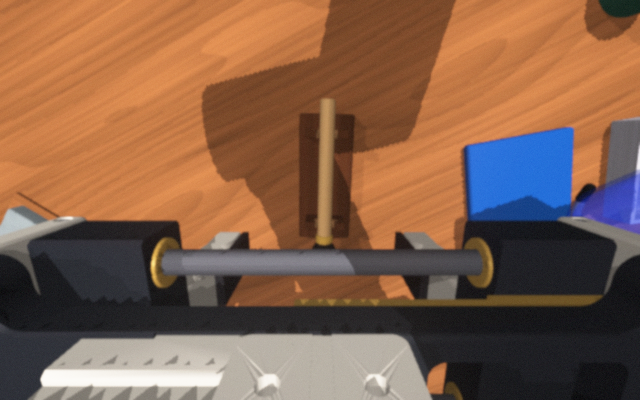

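The wrist view shows the handle from its tail at (328,98) to about (323,240), lying on the rest between columns 300 and 353.

Run:
```python
from h import *
from station import arm
f=load("w1")
y,x=np.mgrid[85:245,295:360];px=np.c_[x.ravel(),y.ravel()]
hsv=cv2.cvtColor(f["frame"],cv2.COLOR_RGB2HSV)
P=world(f,px);z=P[:,2].reshape(y.shape)
for r in (100,120,150,180,210,230): 
    k=np.where(z[r-85]>.036)[0]; print(r,k.min()+295,k.max()+295,len(k),z[r-85].max().round(4))
k=(P[:,2]>.038)&(P[:,2]<.06); Q=P[k]; px=px[k]
L=[];
for r in range(104,238,2):
    c=px[px[:,1]==r][:,0]
    if 8<len(c)<25: L.append(world(f,[(c.min()+c.max())/2+0,r],.038)[0])
L=np.array(L);c=L.mean(0);u=np.linalg.svd(L-c)[2][0];u*=np.sign(u[0])
print("centre line",c,u,np.arctan2(u[1],u[0]),"n",len(L))
s=(Q-c)@u; print("tail",s.min(),np.percentile(s,1)); tail=c+u*s.min();grip=tail+.106*u;print("grip",grip)
yaw=np.arctan2(u[1],u[0])-np.pi
print(delta(arm.get_state(),[grip[0],grip[1],.041],yaw))
```

```text
100 320 335 16 0.0474
120 320 334 15 0.0481
150 299 333 16 0.377
180 318 332 15 0.0479
210 318 331 14 0.0473
230 317 330 14 0.0477
centre line [ 0.45275054 -0.28564769  0.038     ] [ 8.87175472e-01 -4.61432208e-01 -3.44896920e-31] -0.4796088674956425 n 59
tail -0.0815857440459179 -0.07935061253879536
grip [ 0.47441027 -0.29691321  0.038     ]
[[-0.4, 3.5, 199.6], [-0.0, -0.0001, 0.0311]]
```

Call:
jog_arm --targets '[{"dx": 0,"dy": 3.5,"dz": 30,"rx": 0,"ry": 0,"rz": 0.031,"gripper": 0},{"dx": 0,"dy": 3.5,"dz": 65,"rx": 0,"ry": 0,"rz": 0.031,"gripper": 0},{"dx": 0,"dy": 3.5,"dz": 100,"rx": 0,"ry": 0,"rz": 0.031,"gripper": 0},{"dx": 0,"dy": 3.5,"dz": 135,"rx": 0,"ry": 0,"rz": 0.031,"gripper": 0},{"dx": 0,"dy": 3.5,"dz": 165,"rx": 0,"ry": 0,"rz": 0.031,"gripper": 0},{"dx": 0,"dy": 3.5,"dz": 185,"rx": 0,"ry": 0,"rz": 0.031,"gripper": 0},{"dx": 0,"dy": 3.5,"dz": 199,"rx": 0,"ry": 0,"rz": 0.031,"gripper": 0},{"dx": 0,"dy": 3.5,"dz": 199,"rx": 0,"ry": 0,"rz": 0.031,"gripper": 0}]'

```text
t: 2.15
eef_pos: [0.4721, -0.2962, 0.0385]
ee_rot: [-3.141, -0.005, 2.661]
force: [-0.3, 0.0, 0.5]
width: 0.0875
gripper_force: 0.0
```

Call:
jog_arm --targets '[{"dx": 0,"dy": 0,"dz": 0,"rx": 0,"ry": 0,"rz": 0,"gripper": 0.7},{"dx": 0,"dy": 0,"dz": 0,"rx": 0,"ry": 0,"rz": 0,"gripper": 0.9},{"dx": 0,"dy": 0,"dz": 0,"rx": 0,"ry": 0,"rz": 0,"gripper": 1},{"dx": 0,"dy": 0,"dz": 0,"rx": 0,"ry": 0,"rz": 0,"gripper": 1},{"dx": 0,"dy": 0,"dz": 0,"rx": 0,"ry": 0,"rz": 0,"gripper": 1},{"dx": 0,"dy": 0,"dz": 0,"rx": 0,"ry": 0,"rz": 0,"gripper": 1},{"dx": 0,"dy": 0,"dz": 0,"rx": 0,"ry": 0,"rz": 0,"gripper": 1},{"dx": 0,"dy": 0,"dz": 0,"rx": 0,"ry": 0,"rz": 0,"gripper": 1}]' --force 45

```text
t: 2.82
eef_pos: [0.4748, -0.296, 0.0418]
ee_rot: [3.142, 0.0, 2.664]
force: [0.4, 0.1, 0.0]
width: 0.0398
gripper_force: 0.0
```

Call:
jog_arm --targets '[{"dx": 0,"dy": 0,"dz": 0,"rx": 0,"ry": 0,"rz": 0,"gripper": 1},{"dx": 0,"dy": 0,"dz": 0,"rx": 0,"ry": 0,"rz": 0,"gripper": 1},{"dx": 0,"dy": 0,"dz": 0,"rx": 0,"ry": 0,"rz": 0,"gripper": 1},{"dx": 0,"dy": 0,"dz": 0,"rx": 0,"ry": 0,"rz": 0,"gripper": 1},{"dx": 0,"dy": 0,"dz": 0,"rx": 0,"ry": 0,"rz": 0,"gripper": 1},{"dx": 0,"dy": 0,"dz": 0,"rx": 0,"ry": 0,"rz": 0,"gripper": 1},{"dx": 0,"dy": 0,"dz": 0,"rx": 0,"ry": 0,"rz": 0,"gripper": 1},{"dx": 0,"dy": 0,"dz": 0,"rx": 0,"ry": 0,"rz": 0,"gripper": 1}]' --force 45

```text
t: 3.48
eef_pos: [0.4747, -0.296, 0.0415]
ee_rot: [3.142, -0.0, 2.663]
force: [0.9, 0.7, 0.1]
width: 0.0169
gripper_force: 45.0
```

Call:
jog_arm --targets '[{"dx": 0,"dy": 0,"dz": -12,"rx": 0,"ry": 0,"rz": 0,"gripper": 1},{"dx": 0,"dy": 0,"dz": -36,"rx": 0,"ry": 0,"rz": 0,"gripper": 1},{"dx": 0,"dy": 0,"dz": -72,"rx": 0,"ry": 0,"rz": 0,"gripper": 1},{"dx": 0,"dy": 0,"dz": -108,"rx": 0,"ry": 0,"rz": 0,"gripper": 1},{"dx": 0,"dy": 0,"dz": -144,"rx": 0,"ry": 0,"rz": 0,"gripper": 1},{"dx": 0,"dy": 0,"dz": -180,"rx": 0,"ry": 0,"rz": 0,"gripper": 1},{"dx": 0,"dy": 0,"dz": -212,"rx": 0,"ry": 0,"rz": 0,"gripper": 1},{"dx": 0,"dy": 0,"dz": -228,"rx": 0,"ry": 0,"rz": 0,"gripper": 1}]'

```text
t: 4.15
eef_pos: [0.4756, -0.2966, 0.2743]
ee_rot: [3.141, 0.006, 2.664]
force: [0.9, -0.1, 0.1]
width: 0.0168
gripper_force: 45.0
```

Run:
```python
from h import *
from station import arm
print(delta(arm.get_state(),[.557,.096,.27],-.68-np.pi))
```

```text
[[108.3, 386.0, 3.9], [0.0011, 0.0056, 0.2021]]
```

Call:
jog_arm --targets '[{"dx": 5,"dy": 20,"dz": 0,"rx": 0,"ry": 0,"rz": 0.03,"gripper": 1},{"dx": 16,"dy": 58,"dz": 0,"rx": 0,"ry": 0,"rz": 0.06,"gripper": 1},{"dx": 27,"dy": 97,"dz": 0,"rx": 0,"ry": 0,"rz": 0.09,"gripper": 1},{"dx": 38,"dy": 136,"dz": 0,"rx": 0,"ry": 0,"rz": 0.12,"gripper": 1},{"dx": 49,"dy": 175,"dz": 0,"rx": 0,"ry": 0,"rz": 0.15,"gripper": 1},{"dx": 60,"dy": 214,"dz": 0,"rx": 0,"ry": 0,"rz": 0.18,"gripper": 1},{"dx": 71,"dy": 253,"dz": 0,"rx": 0,"ry": 0,"rz": 0.2,"gripper": 1},{"dx": 80,"dy": 285,"dz": 0,"rx": 0,"ry": 0,"rz": 0.2,"gripper": 1}]'

```text
t: 4.82
eef_pos: [0.5347, -0.0036, 0.2696]
ee_rot: [3.141, -0.0, 2.463]
force: [0.6, -0.3, -0.1]
width: 0.0169
gripper_force: 45.0
```

Call:
jog_arm --targets '[{"dx": 4,"dy": 31,"dz": 2,"rx": 0,"ry": 0,"rz": 0,"gripper": 1},{"dx": 8,"dy": 62,"dz": 3,"rx": 0,"ry": 0,"rz": 0,"gripper": 1},{"dx": 11,"dy": 85,"dz": 4,"rx": 0,"ry": 0,"rz": 0,"gripper": 1},{"dx": 13,"dy": 97,"dz": 4,"rx": 0,"ry": 0,"rz": 0,"gripper": 1},{"dx": 13,"dy": 98,"dz": 4,"rx": 0,"ry": 0,"rz": 0,"gripper": 1},{"dx": 13,"dy": 98,"dz": 4,"rx": 0,"ry": 0,"rz": 0,"gripper": 1},{"dx": 13,"dy": 98,"dz": 4,"rx": 0,"ry": 0,"rz": 0,"gripper": 1},{"dx": 13,"dy": 98,"dz": 4,"rx": 0,"ry": 0,"rz": 0,"gripper": 1}]'

```text
t: 5.48
eef_pos: [0.5857, 0.0773, 0.2657]
ee_rot: [-3.142, -0.0, 2.462]
force: [0.4, 0.5, -1.1]
width: 0.0168
gripper_force: 45.0
```

Run:
```python
from h import *
from station import arm
ims=[]
for n,(x0,y0,x1,y1) in {"scene":(240,140,400,260),"top":(240,120,400,240)}.items():
    f=arm.grab_frame(n);np.savez(n+"2.npz",**f);ims.append(cv2.resize(f["frame"][y0:y1,x0:x1,::-1],(400,300),interpolation=cv2.INTER_CUBIC))
f=arm.grab_frame("wrist");np.savez("w2.npz",**f)
cv2.imwrite("pics/c2.png",np.vstack([np.hstack(ims),np.hstack([cv2.resize(f["frame"][:,:,::-1],(480,300)),np.zeros((300,320,3),np.uint8)])]))
st=arm.get_state();print(st["eef_pos"],st["ee_rot"],delta(st,[.557,.096,.27],-.68-np.pi))
```

```text
[0.58591196 0.07752624 0.26594701] [3.14107354e+00 2.39840415e-04 2.46245501e+00] [[34.1, -3.8, -4.1], [0.0005, 0.0002, 0.0009]]
```

View pics/c2.png

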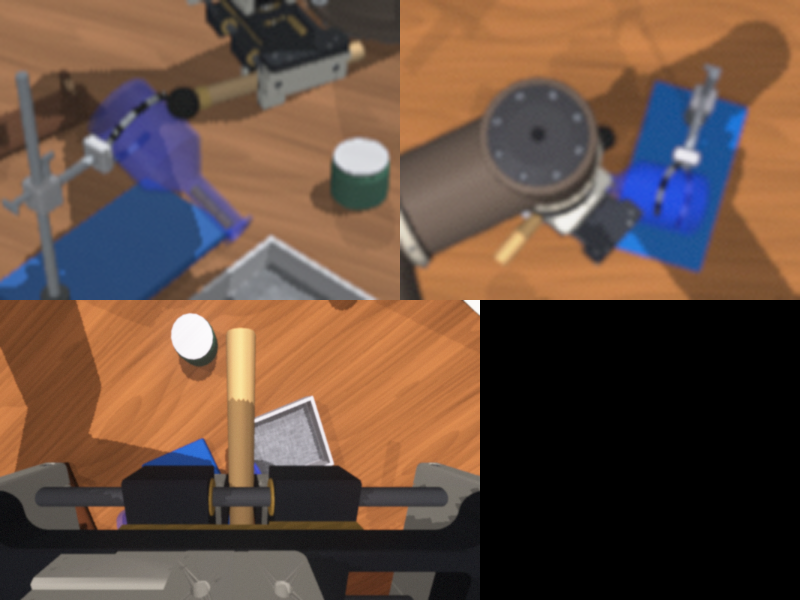

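The crops show the mallet head above the bottle, but the gripper is still short of the tap point. The neck and rim are clearly visible from the scene camera, around (334,231) in the full frame.

Run:
```python
from h import *
yw=-.2625; xs=np.array([np.cos(yw),np.sin(yw)]);ys=np.array([-xs[1],xs[0]])
M=np.array([.6267,.0662])
for n,roi in (("top",(300,165,370,230)),("scene",(270,165,350,245))):
    f=load(n);hsv=cv2.cvtColor(f["frame"],cv2.COLOR_RGB2HSV)
    y,x=np.mgrid[roi[1]:roi[3],roi[0]:roi[2]];px=np.c_[x.ravel(),y.ravel()]
    P=world(f,px);h=hsv[px[:,1],px[:,0]]
    k=(P[:,2]>.03)&(P[:,2]<.3)&(h[:,0]>105)&(h[:,0]<150)&(h[:,1]>60)
    P=P[k];a=(P[:,:2]-M)@xs;b=(P[:,:2]-M)@ys
    print(n,len(P))
    for lo in range(-200,30,10):
        m=(b>lo/1000)&(b<=lo/1000+.01)
        if m.sum()>2: print(lo,m.sum(),"x",(a[m].min()*1e3).round(1),(a[m].max()*1e3).round(1),"z",P[m,2].min().round(3),P[m,2].max().round(3))
```

```text
top 1070
-180 40 x -30.8 31.1 z 0.14 0.161
-170 69 x -38.9 36.7 z 0.159 0.185
-160 79 x -40.6 38.8 z 0.169 0.206
-150 89 x -40.3 39.1 z 0.159 0.213
-140 83 x -40.2 38.1 z 0.163 0.213
-130 92 x -40.9 86.5 z 0.159 0.207
-120 80 x -40.2 49.9 z 0.147 0.208
-110 82 x -40.3 37.3 z 0.152 0.2
-100 83 x -40.5 39.6 z 0.149 0.194
-90 82 x -39.7 40.6 z 0.14 0.191
-80 69 x -38.0 36.6 z 0.149 0.186
-70 43 x -27.7 26.8 z 0.15 0.177
-60 20 x -11.1 8.9 z 0.13 0.159
-50 21 x -11.9 8.2 z 0.125 0.143
-40 21 x -11.4 9.5 z 0.121 0.139
-30 23 x -11.8 10.2 z 0.119 0.137
-20 22 x -12.5 10.5 z 0.106 0.127
-10 25 x -14.2 11.7 z 0.091 0.122
0 35 x -18.0 17.5 z 0.092 0.119
10 12 x -16.2 10.3 z 0.105 0.122
scene 1400
-160 44 x -29.5 39.9 z 0.164 0.209
-150 107 x -29.8 40.5 z 0.168 0.212
-140 104 x -26.4 39.6 z 0.162 0.208
-130 57 x -26.5 44.0 z 0.15 0.204
-120 129 x -28.8 41.5 z 0.142 0.205
-110 129 x -25.2 41.9 z 0.144 0.196
-100 133 x -24.2 42.1 z 0.111 0.191
-90 139 x -24.4 40.3 z 0.118 0.188
-80 154 x -23.6 38.6 z 0.118 0.184
-70 153 x -17.4 25.6 z 0.12 0.176
-60 66 x -10.8 19.2 z 0.127 0.157
-50 23 x -6.2 13.8 z 0.113 0.138
-40 26 x -5.2 14.5 z 0.114 0.134
-30 29 x -6.4 15.6 z 0.103 0.129
-20 29 x -7.6 15.7 z 0.101 0.124
-10 35 x -10.7 14.8 z 0.089 0.123
0 37 x -9.9 19.3 z 0.09 0.119
10 6 x -1.5 9.3 z 0.112 0.118
```

Run:
```python
from h import *
from station import arm
yw=-.2625; xs=np.array([np.cos(yw),np.sin(yw)]);ys=np.array([-xs[1],xs[0]])
M=np.array([.6267,.0662])
for n,roi in (("top",(295,165,370,230)),("scene",(270,165,350,245))):
    f=load(n);hsv=cv2.cvtColor(f["frame"],cv2.COLOR_RGB2HSV)
    y,x=np.mgrid[roi[1]:roi[3],roi[0]:roi[2]];px=np.c_[x.ravel(),y.ravel()]
    P=world(f,px);h=hsv[px[:,1],px[:,0]]
    k=(P[:,2]>.03)&(P[:,2]<.3)&(h[:,0]>105)&(h[:,0]<150)&(h[:,1]>60)
    P=P[k];a=(P[:,:2]-M)@xs;b=(P[:,:2]-M)@ys;z=P[:,2]
    print(n,"b ext",b.min(),b.max(), np.sort(b)[[3,-4]])
    for nm,lo,hi in (("neck",-.05,-.012),("body",-.135,-.095)):
        k=(b>lo)&(b<hi)&(abs(a+.001 if n=="top" else a-.001)<.004); p=np.polyfit(b[k],z[k],1);print(nm,k.sum(),p,"z at b=-.029,-.12",np.polyval(p,[-.029,-.12]),"res",np.std(z[k]-np.polyval(p,b[k])))
st=arm.get_state()
```

```text
top b ext -0.17874155081441825 0.014059185373380578 [-0.17734446  0.012652  ]
neck 30 [-0.49980123  0.11425053] z at b=-.029,-.12 [0.12874476 0.17422667] res 0.004043108000930312
body 29 [-0.40980671  0.14942549] z at b=-.029,-.12 [0.16130988 0.19860229] res 0.004457480753560023
scene b ext -0.1590766248505866 0.01313473998143962 [-0.15684758  0.01111311]
neck 42 [-0.44457744  0.11401465] z at b=-.029,-.12 [0.1269074  0.16736394] res 0.0016973136327639016
body 33 [-0.42768129  0.14730768] z at b=-.029,-.12 [0.15971044 0.19862944] res 0.002754319516511643
```

Run:
```python
from h import *
from station import arm
f=load("scene2");V=f["frame"].max(2)
c=biggest(V<45,(300,168,325,193));(x,y),r=cv2.minEnclosingCircle(c)
print((x,y),r,"pred",proj(f,[.6497,.026,.263]),"at depth",world(f,[(x,y)]))
P=world(f,[(x,y)],.263);print(P)
print(delta(arm.get_state(),[.5583,.1006,.19],-.679-np.pi))
```

```text
(312.0, 181.0) 6.708303928375244 pred [[313.05376506 180.97648033]] at depth [[0.66143074 0.02990102 0.27225728]]
[[0.65079588 0.02382108 0.263     ]]
[[36.0, 0.6, 75.9], [0.0005, 0.0002, -0.0001]]
```

Call:
jog_arm --targets '[{"dx": 18,"dy": 0.5,"dz": 0,"rx": 0,"ry": 0,"rz": 0,"gripper": 1},{"dx": 36,"dy": 0.5,"dz": 0,"rx": 0,"ry": 0,"rz": 0,"gripper": 1},{"dx": 36,"dy": 0.5,"dz": 25,"rx": 0,"ry": 0,"rz": 0,"gripper": 1},{"dx": 36,"dy": 0.5,"dz": 55,"rx": 0,"ry": 0,"rz": 0,"gripper": 1},{"dx": 36,"dy": 0.5,"dz": 80,"rx": 0,"ry": 0,"rz": 0,"gripper": 1},{"dx": 36,"dy": 0.5,"dz": 95,"rx": 0,"ry": 0,"rz": 0,"gripper": 1},{"dx": 36,"dy": 0.5,"dz": 100,"rx": 0,"ry": 0,"rz": 0,"gripper": 1},{"dx": 36,"dy": 0.5,"dz": 100,"rx": 0,"ry": 0,"rz": 0,"gripper": 1}]'

```text
t: 6.3
eef_pos: [0.5578, 0.1006, 0.1646]
ee_rot: [-3.14, -0.001, 2.463]
force: [0.0, 0.6, -0.2]
width: 0.0168
gripper_force: 45.0
```

Run:
```python
from h import *
from station import arm
f=arm.grab_frame("scene");np.savez("scene3.npz",**f)
st=arm.get_state();print(st["eef_pos"],st["force"],delta(st,[.5583,.1006,.1436]))
Rt=R.from_euler("xyz",st["ee_rot"]);print("tap dir tool",Rt.inv().apply([-.407*.262,-.407*.965,-.9135]))
cv2.imwrite("pics/c3.png",cv2.resize(f["frame"][160:280,260:420,::-1],(800,600),interpolation=cv2.INTER_CUBIC))
```

```text
[0.55862918 0.10099013 0.16592873] [-0.1113834  -0.16155692 -1.24487482] [[0.0, -0.5, 22.3]]
tap dir tool [-0.16320103 -0.37244436  0.9136521 ]
```

View pics/c3.png

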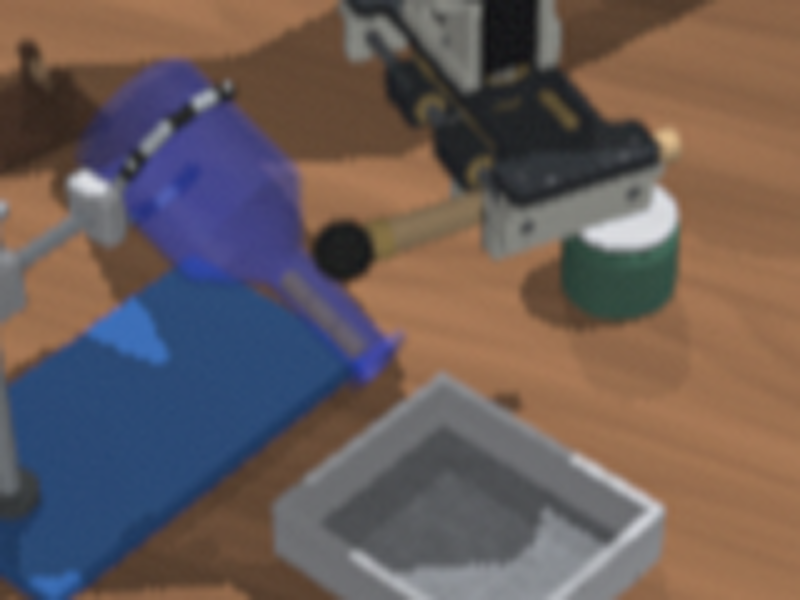

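The crop shows the head about 22 mm above the neck (crop 343,250), in line with the tap point. The slugs are visible in the neck from about (285,275) to (365,350).

Call:
jog_arm --targets '[{"dx": 2,"dy": 4,"dz": 11.3,"rx": 0,"ry": 0,"rz": 0,"gripper": 1},{"dx": 1,"dy": 1.7,"dz": 16.8,"rx": 0,"ry": 0,"rz": 0,"gripper": 1},{"dx": 0.5,"dy": 0.6,"dz": 19.6,"rx": 0,"ry": 0,"rz": 0,"gripper": 1},{"dx": 0,"dy": -0.5,"dz": 22.3,"rx": 0,"ry": 0,"rz": 0,"gripper": 1},{"dx": -0.3,"dy": -1.2,"dz": 24.1,"rx": 0,"ry": 0,"rz": 0,"gripper": 1},{"dx": -0.5,"dy": -1.6,"dz": 25,"rx": 0,"ry": 0,"rz": 0,"gripper": 1},{"dx": -0.5,"dy": -1.6,"dz": 25,"rx": 0,"ry": 0,"rz": 0,"gripper": 1},{"dx": -0.5,"dy": -1.6,"dz": 25,"rx": 0,"ry": 0,"rz": 0,"gripper": 1}]'

```text
t: 7.02
eef_pos: [0.558, 0.0998, 0.1409]
ee_rot: [3.141, 0.0, 2.463]
force: [-0.4, 0.7, -0.7]
width: 0.0173
gripper_force: 45.0
```

Run:
```python
from h import *
from station import arm
for i in range(4):
    f=arm.grab_frame("scene");st=arm.get_state();print(st["eef_pos"].round(4),st["force"].round(2),st["moment"].round(3))
np.savez("scene4.npz",**f)
```

```text
[0.558  0.0998 0.1409] [ 0.02  0.28 -0.42] [0.16  0.109 0.08 ]
[0.558  0.0998 0.1409] [-0.09  0.71  0.84] [0.112 0.107 0.015]
[0.558  0.0998 0.1408] [-0.56  0.58  0.49] [0.133 0.057 0.039]
[0.558  0.0998 0.1408] [ 0.23  0.65 -0.21] [0.08  0.036 0.016]
```

Call:
jog_arm --targets '[{"dx": 1,"dy": 2.2,"dz": -5.5,"rx": 0,"ry": 0,"rz": 0,"gripper": 1},{"dx": 2.1,"dy": 4.8,"dz": -11.9,"rx": 0,"ry": 0,"rz": 0,"gripper": 1},{"dx": -0.3,"dy": -0.7,"dz": 1.8,"rx": 0,"ry": 0,"rz": 0,"gripper": 1},{"dx": 2.1,"dy": 4.8,"dz": -11.9,"rx": 0,"ry": 0,"rz": 0,"gripper": 1},{"dx": 2.1,"dy": 4.8,"dz": -11.9,"rx": 0,"ry": 0,"rz": 0,"gripper": 1},{"dx": -0.3,"dy": -0.7,"dz": 1.8,"rx": 0,"ry": 0,"rz": 0,"gripper": 1},{"dx": 2.1,"dy": 4.8,"dz": -11.9,"rx": 0,"ry": 0,"rz": 0,"gripper": 1},{"dx": 2.1,"dy": 4.8,"dz": -11.9,"rx": 0,"ry": 0,"rz": 0,"gripper": 1}]'

```text
t: 7.88
eef_pos: [0.5605, 0.1055, 0.1542]
ee_rot: [3.139, 0.002, 2.464]
force: [2.2, 0.1, 0.3]
width: 0.0166
gripper_force: 45.0
```

```bash
cat > look.py <<'E'
from h import *
from station import arm
import sys
f=arm.grab_frame("scene");np.savez(sys.argv[1]+".npz",**f)
st=arm.get_state();print(st["t"],st["eef_pos"].round(4),st["ee_rot"].round(3),st["force"].round(2))
def axis_profile(f):
    "grey-ness (R-B) sampled along the neck axis, 5 mm steps from 110 to 186 mm from base; slugs are less blue"
    xs=np.array([np.cos(-.2625),np.sin(-.2625),0]);ys=np.array([.2595,.9657,0]);M=np.array([.628,.071,.098])
    a=np.cos(.419)*ys+np.array([0,0,-np.sin(.419)])
    p=proj(f,[M+a*(s-188)/1000 for s in range(106,200,5)])
    im=f["frame"].astype(int);v=cv2.blur((im[...,0]-im[...,2]).astype(np.float32),(3,3))
    return [int(v[int(round(y)),int(round(x))]) for x,y in p]
for n in sys.argv[2:]+[sys.argv[1]]: print(n,axis_profile(load(n)))
im=f["frame"][160:280,260:420,::-1];cv2.imwrite("pics/%s.png"%sys.argv[1],cv2.resize(im,(800,600),interpolation=cv2.INTER_CUBIC))
E
python3 look.py s5 scene scene3
```

```text
7.9333 [0.5604 0.1055 0.1537] [3.139e+00 2.000e-03 2.464e+00] [ 0.26  0.5  -0.39]
scene [-49, -49, -47, -21, -13, -13, -9, -14, -14, -15, -14, -9, -15, -16, -51, -81, -61, 55, 73]
scene3 [-63, -64, -59, -25, -14, -14, -9, -15, -15, -16, -17, -10, -15, -17, -53, -91, -76, 26, 44]
s5 [-63, -64, -66, -73, -63, -37, -9, -13, -20, -30, -18, -9, -20, -41, -47, -38, 5, 53, 47]
```

Call:
jog_arm --targets '[{"dx": -2.4,"dy": -5.5,"dz": 13.7,"rx": 0,"ry": 0,"rz": 0,"gripper": 1},{"dx": 0,"dy": 0,"dz": 0,"rx": 0,"ry": 0,"rz": 0,"gripper": 1},{"dx": 0,"dy": 0,"dz": 0,"rx": 0,"ry": 0,"rz": 0,"gripper": 1},{"dx": -2.4,"dy": -5.5,"dz": 13.7,"rx": 0,"ry": 0,"rz": 0,"gripper": 1},{"dx": 0,"dy": 0,"dz": 0,"rx": 0,"ry": 0,"rz": 0,"gripper": 1},{"dx": 0,"dy": 0,"dz": 0,"rx": 0,"ry": 0,"rz": 0,"gripper": 1},{"dx": 0,"dy": 0,"dz": 0,"rx": 0,"ry": 0,"rz": 0,"gripper": 1},{"dx": 0,"dy": 0,"dz": 0,"rx": 0,"ry": 0,"rz": 0,"gripper": 1}]'

```text
t: 8.6
eef_pos: [0.5594, 0.1049, 0.1525]
ee_rot: [3.141, 0.0, 2.464]
force: [0.1, 0.2, -2.0]
width: 0.0169
gripper_force: 45.0
```

```bash
python3 look.py s6 s5
```

```text
8.65 [0.5592 0.1048 0.1523] [3.141 0.    2.463] [-0.23  0.79 -0.97]
s5 [-63, -64, -66, -73, -63, -37, -9, -13, -20, -30, -18, -9, -20, -41, -47, -38, 5, 53, 47]
s6 [-63, -64, -66, -72, -72, -72, -73, -71, -71, -61, -37, -10, -16, -21, -66, -92, -76, 26, 44]
```

Call:
jog_arm --targets '[{"dx": -2.4,"dy": -5.5,"dz": 13.7,"rx": 0,"ry": 0,"rz": 0,"gripper": 1},{"dx": 0,"dy": 0,"dz": 0,"rx": 0,"ry": 0,"rz": 0,"gripper": 1},{"dx": 0,"dy": 0,"dz": 0,"rx": 0,"ry": 0,"rz": 0,"gripper": 1},{"dx": -2.4,"dy": -5.5,"dz": 13.7,"rx": 0,"ry": 0,"rz": 0,"gripper": 1},{"dx": 0,"dy": 0,"dz": 0,"rx": 0,"ry": 0,"rz": 0,"gripper": 1},{"dx": 0,"dy": 0,"dz": 0,"rx": 0,"ry": 0,"rz": 0,"gripper": 1},{"dx": 0,"dy": 0,"dz": 0,"rx": 0,"ry": 0,"rz": 0,"gripper": 1},{"dx": 0,"dy": 0,"dz": 0,"rx": 0,"ry": 0,"rz": 0,"gripper": 1}]'

```text
t: 9.32
eef_pos: [0.5593, 0.1048, 0.1523]
ee_rot: [3.141, 0.0, 2.464]
force: [0.2, -0.2, -1.1]
width: 0.0168
gripper_force: 45.0
```

```bash
python3 look.py s7 s6
```

```text
9.3667 [0.5591 0.1047 0.1522] [ 3.141 -0.     2.463] [-0.2  -0.56 -0.72]
s6 [-63, -64, -66, -72, -72, -72, -73, -71, -71, -61, -37, -10, -16, -21, -66, -92, -76, 26, 44]
s7 [-63, -64, -66, -72, -73, -73, -73, -72, -72, -71, -72, -76, -75, -79, -94, -92, -75, 27, 44]
```

View pics/s7.png

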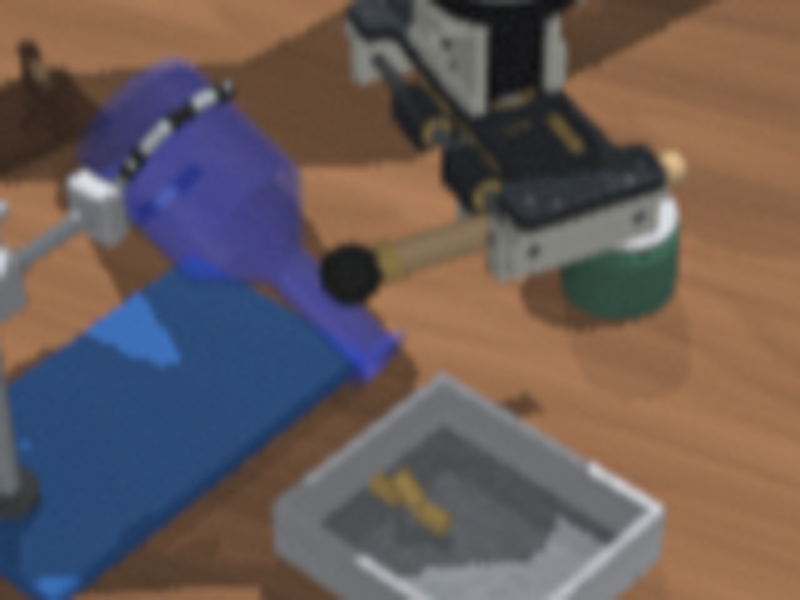

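All three slugs lie in the tray, around crop (410,500), and the neck is empty. Next the mallet goes back.

Call:
jog_arm --targets '[{"dx": 0,"dy": 0,"dz": -15,"rx": 0,"ry": 0,"rz": 0,"gripper": 1},{"dx": 0,"dy": 0,"dz": -45,"rx": 0,"ry": 0,"rz": 0,"gripper": 1},{"dx": 0,"dy": 0,"dz": -75,"rx": 0,"ry": 0,"rz": 0,"gripper": 1},{"dx": 0,"dy": 0,"dz": -105,"rx": 0,"ry": 0,"rz": 0,"gripper": 1},{"dx": 0,"dy": 0,"dz": -122,"rx": 0,"ry": 0,"rz": 0,"gripper": 1},{"dx": 0,"dy": 0,"dz": -122,"rx": 0,"ry": 0,"rz": 0,"gripper": 1},{"dx": 0,"dy": 0,"dz": -122,"rx": 0,"ry": 0,"rz": 0,"gripper": 1},{"dx": 0,"dy": 0,"dz": -122,"rx": 0,"ry": 0,"rz": 0,"gripper": 1}]'

```text
t: 10.03
eef_pos: [0.5586, 0.1047, 0.2735]
ee_rot: [-3.141, -0.001, 2.463]
force: [-0.7, -0.7, -1.0]
width: 0.0167
gripper_force: 45.0
```

Run:
```python
from h import *
from station import arm
st=arm.get_state();print(st["eef_pos"],delta(st,[.4747,-.296,.274],2.663))
```

```text
[0.55864929 0.10465118 0.27346058] [[-186.1, -364.6, -0.4], [-0.0007, -0.001, -0.1998]]
```

Call:
jog_arm --targets '[{"dx": -9,"dy": -18,"dz": 0,"rx": 0,"ry": 0,"rz": -0.03,"gripper": 1},{"dx": -26,"dy": -50,"dz": 0,"rx": 0,"ry": 0,"rz": -0.06,"gripper": 1},{"dx": -43,"dy": -84,"dz": 0,"rx": 0,"ry": 0,"rz": -0.1,"gripper": 1},{"dx": -60,"dy": -118,"dz": 0,"rx": 0,"ry": 0,"rz": -0.13,"gripper": 1},{"dx": -78,"dy": -152,"dz": 0,"rx": 0,"ry": 0,"rz": -0.16,"gripper": 1},{"dx": -95,"dy": -186,"dz": 0,"rx": 0,"ry": 0,"rz": -0.18,"gripper": 1},{"dx": -112,"dy": -220,"dz": 0,"rx": 0,"ry": 0,"rz": -0.2,"gripper": 1},{"dx": -128,"dy": -250,"dz": 0,"rx": 0,"ry": 0,"rz": -0.2,"gripper": 1}]'

```text
t: 10.7
eef_pos: [0.5004, -0.172, 0.273]
ee_rot: [-3.141, -0.002, 2.665]
force: [0.4, -0.1, -0.8]
width: 0.017
gripper_force: 45.0
```

Run:
```python
from h import *
from station import arm
c=R.from_euler("xyz",[np.pi,0,2.463]).apply([-.128,-.250,0])+[.55865,.10465,.2735]  # commanded pose
st=arm.get_state();print(st["eef_pos"],c);st=dict(eef_pos=c,ee_rot=np.array([np.pi,0,2.663]));print(delta(st,[.4747,-.296,.274],2.663))
```

```text
[ 0.50041514 -0.17198337  0.27304032] [ 0.50136796 -0.17030957  0.2735    ]
[[-34.2, -123.8, -0.5], [0.0, 0.0, 0.0]]
```

Call:
jog_arm --targets '[{"dx": -9,"dy": -32,"dz": 0,"rx": 0,"ry": 0,"rz": 0,"gripper": 1},{"dx": -18,"dy": -64,"dz": 0,"rx": 0,"ry": 0,"rz": 0,"gripper": 1},{"dx": -26,"dy": -95,"dz": 0,"rx": 0,"ry": 0,"rz": 0,"gripper": 1},{"dx": -32,"dy": -115,"dz": 10,"rx": 0,"ry": 0,"rz": 0,"gripper": 1},{"dx": -34.2,"dy": -123.8,"dz": 40,"rx": 0,"ry": 0,"rz": 0,"gripper": 1},{"dx": -34.2,"dy": -123.8,"dz": 75,"rx": 0,"ry": 0,"rz": 0,"gripper": 1},{"dx": -34.2,"dy": -123.8,"dz": 105,"rx": 0,"ry": 0,"rz": 0,"gripper": 1},{"dx": -34.2,"dy": -123.8,"dz": 120,"rx": 0,"ry": 0,"rz": 0,"gripper": 1}]'

```text
t: 11.37
eef_pos: [0.4722, -0.2953, 0.149]
ee_rot: [-3.141, -0.007, 2.662]
force: [-0.5, -0.5, -1.7]
width: 0.017
gripper_force: 45.0
```

Run:
```python
from h import *
from station import arm
im=arm.grab_frame("top");f=arm.grab_frame("wrist");s=arm.grab_frame("scene")
a=cv2.resize(f["frame"][:,:,::-1],(480,300));b=cv2.resize(s["frame"][140:220,200:300,::-1],(375,300),interpolation=cv2.INTER_CUBIC)
o=np.zeros((600,480,3),np.uint8);o[:300]=a;o[300:,:375]=b;cv2.imwrite("pics/r1.png",o)
st=arm.get_state();print(st["eef_pos"],st["ee_rot"],delta(st,[.4747,-.296,.0415],2.663))
# handle visible behind the gripper: direction of the tail part from wrist depth
y,x=np.mgrid[20:320,280:370];px=np.c_[x.ravel(),y.ravel()];P=world(f,px)
L=[]
for r in range(20,260,3):
    c=[(q,p) for q,p in zip(px[px[:,1]==r][:,0],P[px[:,1]==r]) if abs(p[2]-.158)<.012]
    if 8<len(c)<60: q=(c[0][0]+c[-1][0])/2;L.append([*world(f,[(q,r)],st["eef_pos"][2]-.003)[0][:2],max(p[2] for _,p in c)])
L=np.array(L);print(len(L),L[:2],L[-2:])
if len(L)>5:
    p=np.polyfit(L[:,0],L[:,1],1);print("yaw",np.arctan(p[0]),"line at grip x",np.polyval(p,st["eef_pos"][0]),"pitch",np.polyfit(L[:,0],L[:,2],1))
```

```text
[ 0.47401416 -0.29567153  0.15238144] [-3.14023829 -0.00475246  2.663227  ] [[-1.3, 0.2, 110.9], [-0.0014, -0.0048, 0.0002]]
69 [[ 0.37685749 -0.24670196  0.15501683]
 [ 0.37789991 -0.24724656  0.15530324]] [[ 0.45933379 -0.28921058  0.15409582]
 [ 0.46078695 -0.2899682   0.15381935]]
yaw -0.47649157533849446 line at grip x -0.2968445352043332 pitch [-0.0187706   0.16235946]
```

View pics/r1.png

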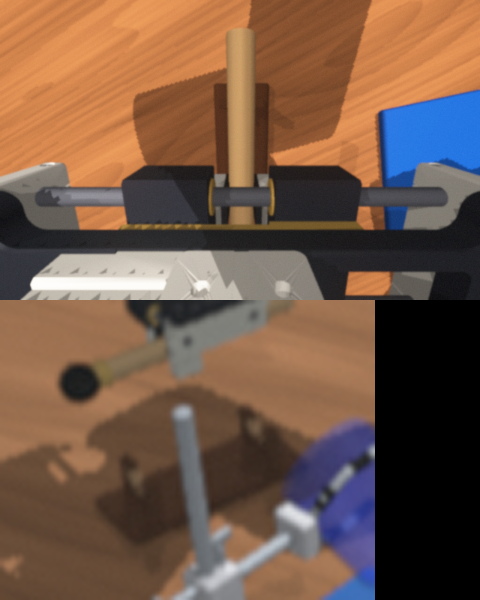

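The handle is level and lined up over the rest, so I lower it.

Call:
jog_arm --targets '[{"dx": 0,"dy": 0,"dz": 20,"rx": 0,"ry": 0,"rz": 0,"gripper": 1},{"dx": 0,"dy": 0,"dz": 45,"rx": 0,"ry": 0,"rz": 0,"gripper": 1},{"dx": 0,"dy": 0,"dz": 68,"rx": 0,"ry": 0,"rz": 0,"gripper": 1},{"dx": 0,"dy": 0,"dz": 85,"rx": 0,"ry": 0,"rz": 0,"gripper": 1},{"dx": 0,"dy": 0,"dz": 96,"rx": 0,"ry": 0,"rz": 0,"gripper": 1},{"dx": 0,"dy": 0,"dz": 104,"rx": 0,"ry": 0,"rz": 0,"gripper": 1},{"dx": 0,"dy": 0,"dz": 109,"rx": 0,"ry": 0,"rz": 0,"gripper": 1},{"dx": 0,"dy": 0,"dz": 111,"rx": 0,"ry": 0,"rz": 0,"gripper": 1}]'

```text
t: 12.18
eef_pos: [0.4759, -0.2959, 0.0436]
ee_rot: [3.142, 0.001, 2.664]
force: [0.4, -0.6, -0.2]
width: 0.017
gripper_force: 45.0
```

Call:
jog_arm --targets '[{"dx": 0,"dy": 0,"dz": 0.5,"rx": 0,"ry": 0,"rz": 0,"gripper": 1},{"dx": 0,"dy": 0,"dz": 0.5,"rx": 0,"ry": 0,"rz": 0,"gripper": 1},{"dx": 0,"dy": 0,"dz": 0.5,"rx": 0,"ry": 0,"rz": 0,"gripper": 1},{"dx": 0,"dy": 0,"dz": 0.5,"rx": 0,"ry": 0,"rz": 0,"gripper": 1},{"dx": 0,"dy": 0,"dz": 0.5,"rx": 0,"ry": 0,"rz": 0,"gripper": 1},{"dx": 0,"dy": 0,"dz": 0.5,"rx": 0,"ry": 0,"rz": 0,"gripper": 1},{"dx": 0,"dy": 0,"dz": 0.5,"rx": 0,"ry": 0,"rz": 0,"gripper": 1},{"dx": 0,"dy": 0,"dz": 0.5,"rx": 0,"ry": 0,"rz": 0,"gripper": 1}]'

```text
t: 12.85
eef_pos: [0.4754, -0.2959, 0.043]
ee_rot: [3.142, 0.0, 2.663]
force: [-0.8, 0.4, -1.7]
width: 0.0168
gripper_force: 45.0
```

Call:
jog_arm --targets '[{"dx": 0,"dy": 0,"dz": 0.8,"rx": 0,"ry": 0,"rz": 0,"gripper": 1},{"dx": 0,"dy": 0,"dz": 1.5,"rx": 0,"ry": 0,"rz": 0,"gripper": 1},{"dx": 0,"dy": 0,"dz": 1.5,"rx": 0,"ry": 0,"rz": 0,"gripper": 1},{"dx": 0,"dy": 0,"dz": 1.5,"rx": 0,"ry": 0,"rz": 0,"gripper": 0.78},{"dx": 0,"dy": 0,"dz": 1.5,"rx": 0,"ry": 0,"rz": 0,"gripper": 0.7},{"dx": 0,"dy": 0,"dz": 1.5,"rx": 0,"ry": 0,"rz": 0,"gripper": 0.5},{"dx": 0,"dy": 0,"dz": 1.5,"rx": 0,"ry": 0,"rz": 0,"gripper": 0.3},{"dx": 0,"dy": 0,"dz": 1.5,"rx": 0,"ry": 0,"rz": 0,"gripper": 0.1}]'

```text
t: 13.52
eef_pos: [0.4754, -0.2958, 0.0414]
ee_rot: [3.142, -0.0, 2.663]
force: [-0.7, 0.1, -0.1]
width: 0.0404
gripper_force: 0.0
```

Call:
jog_arm --targets '[{"dx": 0,"dy": 0,"dz": 0,"rx": 0,"ry": 0,"rz": 0,"gripper": 0},{"dx": 0,"dy": 0,"dz": 0,"rx": 0,"ry": 0,"rz": 0,"gripper": 0},{"dx": 0,"dy": 0,"dz": 0,"rx": 0,"ry": 0,"rz": 0,"gripper": 0},{"dx": 0,"dy": 0,"dz": 0,"rx": 0,"ry": 0,"rz": 0,"gripper": 0},{"dx": 0,"dy": 0,"dz": 0,"rx": 0,"ry": 0,"rz": 0,"gripper": 0},{"dx": 0,"dy": 0,"dz": 0,"rx": 0,"ry": 0,"rz": 0,"gripper": 0},{"dx": 0,"dy": 0,"dz": 0,"rx": 0,"ry": 0,"rz": 0,"gripper": 0},{"dx": 0,"dy": 0,"dz": 0,"rx": 0,"ry": 0,"rz": 0,"gripper": 0}]'

```text
t: 14.18
eef_pos: [0.4754, -0.2958, 0.0415]
ee_rot: [3.142, 0.0, 2.663]
force: [0.3, 0.6, -1.1]
width: 0.0872
gripper_force: 0.0
```

Call:
jog_arm --targets '[{"dx": 0,"dy": 0,"dz": -10,"rx": 0,"ry": 0,"rz": 0,"gripper": 0},{"dx": 0,"dy": 0,"dz": -30,"rx": 0,"ry": 0,"rz": 0,"gripper": 0},{"dx": 0,"dy": 0,"dz": -60,"rx": 0,"ry": 0,"rz": 0,"gripper": 0},{"dx": 0,"dy": 0,"dz": -90,"rx": 0,"ry": 0,"rz": 0,"gripper": 0},{"dx": 0,"dy": 0,"dz": -120,"rx": 0,"ry": 0,"rz": 0,"gripper": 0},{"dx": 0,"dy": 0,"dz": -150,"rx": 0,"ry": 0,"rz": 0,"gripper": 0},{"dx": 0,"dy": 0,"dz": -175,"rx": 0,"ry": 0,"rz": 0,"gripper": 0},{"dx": 0,"dy": 0,"dz": -199,"rx": 0,"ry": 0,"rz": 0,"gripper": 0}]'

```text
t: 14.85
eef_pos: [0.4753, -0.2959, 0.2434]
ee_rot: [3.141, 0.002, 2.663]
force: [0.6, -0.3, -0.4]
width: 0.0876
gripper_force: 0.0
```

Run:
```python
from h import *
from station import arm
arm.grab_frame("top");arm.grab_frame("top")
f=arm.grab_frame("wrist");s=arm.grab_frame("scene")
a=cv2.resize(f["frame"][:,:,::-1],(480,300));b=cv2.resize(s["frame"][140:300,200:400,::-1],(480,384),interpolation=cv2.INTER_CUBIC)[:300]
cv2.imwrite("pics/r2.png",np.vstack([a,b]))
y,x=np.mgrid[60:250,290:360];px=np.c_[x.ravel(),y.ravel()];P=world(f,px);k=(P[:,2]>.038)&(P[:,2]<.06);Q=P[k];px=px[k]
L=[]
for r in range(104,238,2):
    c=px[px[:,1]==r][:,0]
    if 8<len(c)<25: L.append(world(f,[(c.min()+c.max())/2,r],.038)[0])
L=np.array(L);c=L.mean(0);u=np.linalg.svd(L-c)[2][0];u*=np.sign(u[0]);sm=((Q-c)@u).min();
print(np.arctan2(u[1],u[0]),"grip",c+u*(sm+.106),"ztop",Q[:,2].max(),arm.get_state()["eef_pos"])
```

```text
-0.4703091173315423 grip [ 0.47528384 -0.29688816  0.038     ] ztop 0.05422063949650208 [ 0.47548985 -0.29579157  0.24177396]
```

View pics/r2.png

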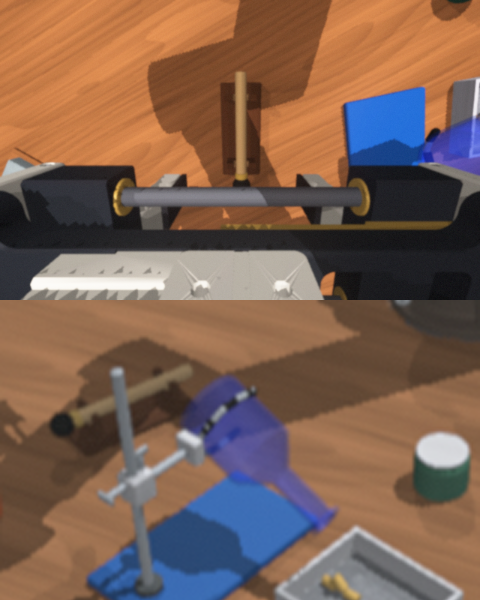

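The mallet is back in both notches, within 1 mm of its starting position, and the slugs are in the tray.

```bash
python3 -c "
from station import arm
print(arm.job_done())"
```

```text
the job is handed in; nothing more can be done
None
```

All three slugs dropped into the tray after seven light contacts (one slow press and six taps), the mallet is back in its rest with its head at the same end, and the job is handed in; no verdict came back.

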